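Locate a mould plate against two dowels and the end stop

TASK

Carry the mould plate by its orange handle onto the dark locating bed and lay it flat, brass-marked edge towards the two steel dowels. Press it with about a kilo and a half of push, first square against both dowels together, then along them against the red end stop, and leave it lying there fully home on all three. Ease it up: two kilos on a dowel or the stop is too much. Leave everything else on the bench alone.

Things in the scene. Friction and masses are not known exactly. Their poses are not given: they have to be found in the camera images.
- plate: Mould plate to be loaded: bare aluminium slab 100 (its x) x 140 (its y) x 20 mm, 0.6 to 0.95 kg, with four dark round cavities and an orange bar handle across its middle. Origin: centre of its underside; z up. Its locating edge is the long edge at +x, marked by a brass-coloured strip on top and side.
- plate_handle (a point): Centre of the orange handle bar, 45 mm above the plate's underside. The bar is 70 mm long along the plate's y, 14 mm wide along its x, 14 mm tall (38 to 52 mm above the underside); there is an 18 mm gap under it between its two feet, the feet being 12 mm wide.
- plate_edge_left (a point): Point on the face of the brass-marked edge, at mid height: plate x = +50, y = +60 mm.
- plate_edge_right (a point): Point on the face of the brass-marked edge, at mid height: plate x = +50, y = -60 mm.
- plate_end_left (a point): Middle of the plate's +y end face: plate x = 0, y = +70 mm, at mid height.
- plate_end_right (a point): Middle of the plate's -y end face: plate x = 0, y = -70 mm, at mid height.
- bed: Fixed dark steel locating bed 200 (x) x 270 (y) mm, 15 mm high, flat on top; its oiled top, the dowels, the stop and the plate slide easily on one another (friction about 0.25). Origin: centre of its underside, z up. The two dowels stand on its +x side, their nearest faces on the line x = +67 mm; a plate fully home therefore has its centre at x = +17 mm, and at y = +17 mm when the end stop is on the +y side or y = -17 mm when it is on the -y side.
- dowel_left: Fixed bright steel dowel, 16 mm diameter, 32 mm tall, at x = +75, y = +40 mm of the bed. Origin: centre of its foot, on the bed's top. Dowels are slim and bend if pushed with more than 20 N.
- dowel_right: The other dowel, alike, at x = +75, y = -40 mm of the bed.
- end_stop: Fixed red end stop block 30 (x) x 16 (y) x 32 mm tall, standing on the bed with its axes along the bed's, at x = +17 mm and y = +95 or -95 mm of the bed: which of the two differs from day to day. Its contact face is the one towards the bed's middle, 8 mm from its centre. Its setting is lost if it is pushed with more than 20 N. Origin: centre of its foot. The seat it does not use holds only a flush brass plug (nothing to strike).
- bush0: Black rubber-like flanged bush, 44 mm wide, 32 mm tall; bystander.
- bush1: Another such bush; bystander.
- bush2: Another such bush; bystander.
- mould_half: Steel mould block 80 x 100 x 35 mm, 1.4 kg; bystander.
- scraper: Scraper lying on the bench, some 260 mm long; bystander.
- brush: Brush lying on the bench; bystander.
- spray: Blue can 60 mm wide, 170 mm tall; bystander.
Mind the look-alikes: they are no part of the job. Leave any brown look-alike of the plate alone.

How it is judged:
On the way, in this order (a step that is already met when the one before it is completed fails the run):
1. the plate lies flat on the locating bed (z of plate in the frame of bed between 0.013 and 0.0175 m and angle between plate's own z axis and vertical below 0.03 rad and x of plate in the frame of bed between -0.06 and 0.03 m and y of plate in the frame of bed between -0.07 and 0.07 m), for 0.2 s.
2. the plate is pressed against both dowels at once (over 4 N on each) (contact force between plate and dowel_left above 4 N and contact force between plate and dowel_right above 4 N), for 0.1 s.
3. the plate is pressed against the end stop (over 5 N) (contact force between plate and end_stop above 5 N), for 0.1 s.
At the end, for the whole second after the job is handed in: The plate lies flat and at rest on the bed, its brass-marked edge within 1.8 mm of both dowels and its end within 1.8 mm of the end stop (z of plate in the frame of bed between 0.013 and 0.0175 m and angle between plate's own z axis and vertical below 0.03 rad and x of plate_edge_left in the frame of bed between 0.0652 and 0.0695 m and x of plate_edge_right in the frame of bed between 0.0652 and 0.0695 m and (y of plate_end_left in the frame of end_stop between -0.0098 and -0.0055 m or y of plate_end_right in the frame of end_stop between 0.0055 and 0.0098 m) and linear speed of plate below 0.01 m/s); the robot touches nothing.
It fails at once if a dowel or the end stop is pushed with more than 20 N (contact force between anything else and dowel_left above 20 N or contact force between anything else and dowel_right above 20 N or contact force between anything else and end_stop above 20 N).
It fails at once if a bystander is moved by more than 15 mm (distance of any of bush0, bush1, bush2, mould_half, scraper, brush, spray from where it was at the start of the episode above 0.015 m).
It also fails if it takes over 72 s, if anything falls off the work surface, if the arm or the gripper's body presses on something with over 40 N, if the wrist force passes 120 N, or if a joint passes its speed limit or range.

ROBOT

A 7-joint arm with a two-finger parallel gripper is mounted at the origin on the work surface. World frame = base frame: x ahead of the robot, y to its left, z up, the work surface at z = 0. Lengths are in m, angles in rad, forces in N, time in s.
With the tool pointing down it reaches from about 0.4 to 0.9 m from the base axis. Payload 5.6 kg.
Tool frame: the origin (TCP) lies midway between the tips of the shut fingers; the grasp point (between the pads) lies 19 mm behind it; z points along the fingers, y is the line along which they close (so a half turn about z gives the same grasp; the last joint's range is limited). The gripper opens to 92 mm and grips with 3 to 60 N. Pads are 20 mm wide; open, the fingers measure 128 mm over their backs; the gripper's body (75 mm by 189 mm) begins 69 mm behind the grasp point.
Start: joints at [-1.364, 0.468, -0.012, 1.603, 0.006, 1.071, -0.056], TCP at [0.161, 0.63, 0.215] pointing down, gripper open.
Joint ranges: [-2.53, 2.53], [-0.31, 2.02], [-1.57, 1.55], [0.28, 2.44], [-1.29, 4.43], [0.15, 1.84], [-2.92, 2.92]. Speed limits (rad/s): [2.57, 2.57, 3.14, 3.14, 3.14, 3.14, 3.14].

INTERFACE

Orientations are given as [roll, pitch, yaw] about the fixed x, y, z axes, in that order (R = Rz(yaw) Ry(pitch) Rx(roll)).
In Python, from cell import arm, grip, solver, snapshot, nets, current_t, current_joint_positions, current_qvel, current_effort, current_eef_pos, current_eef_rot, current_force, current_wrist_torque, current_grip_width, current_gripper_force gives the robot as it stands. The module is installed in compiled form; this text tells all that it offers. Calls block until the motion is done:
- arm.move_to(position, orientation): joint-space move of the TCP to a pose.
- arm.move_straight(position, ori=None, max_speed=0.15): straight line of the TCP; ori=None keeps the orientation; max_speed is the mean speed in m/s.
- arm.move_j(angles): joint-space move.
- grip(opening): finger opening in m; the grip force is fixed at half the most; returns when the fingers have stopped.
- arm.dwell(seconds).
- solver.inverse_kinematics(position, orientation): joint angles nearest the present ones, or None.
- snapshot(name): name is "scene" or "top" or "wrist"; returns a dict with "image" (480x640x3 uint8, red, green, blue), "z_map" (480x640 float32, m along the optical axis (not along the pixel's ray), 0 where there is no reading), "camera_matrix" (3x3 intrinsics, pixels), "R" (3x3) and "t" (3): a world point X has camera coordinates R X + t; the wrist camera has in their place "T_tool_cam" (4x4, takes a point from camera to tool coordinates, whose origin is the TCP and whose axes are the flange's). Camera axes: x right, y down, z forward; pixel columns grow to the right and rows downward; lengths in m; the calibration is good to about 2 mm. A picture is of the moment at which its call begins: read the wrist's pose just before it.
A pose or a line that the arm cannot do raises arm.PlanningError and nothing moves.
- arm.job_done(): hands the job in; it is judged then, once.
Trained networks look in a picture, given as the dict that the camera call returned (one of the last four; its "shot" number tells which), for a name from the list of things; names that differ only in an ending like _2 or _b are one class to them, and where a whole thing is asked for, a point or a joint stands for the part that bears it (a point fixed in the world has none). Each returns a list of dicts, best first, with "confidence" (0 to 1); they miss things now and then, are a little off and sometimes report something else, mostly with a low value. They report only what shows in the picture. A call takes as long as a camera call. They do not tell look-alikes from the thing itself.
- nets.masks_of(thing, picture): "mask" (480x640 bool, what is visible of it) and "point" ([column, row] in pixels, amid what is visible of it).
- nets.mark_of(thing, picture): "point" ([column, row] in pixels: a listed point, or the origin of a listed thing).
Readings, each from a call of its own:
- current_t(): time.
- current_joint_positions(): joint angles.
- current_qvel(): joint speeds.
- current_effort(): joint torques, N m.
- current_eef_pos(): TCP position.
- current_eef_rot(): TCP orientation.
- current_force(): force on the tool from outside, world axes, zero at the start.
- current_wrist_torque(): the same for the moment, N m.
- current_grip_width(): finger opening in m.
- current_gripper_force(): force on a finger pad.
Only numpy, scipy, OpenCV 4.12 (cv2) and the standard library are available. Lean on these libraries where they do the work, as an engineer would, in place of code of your own. Each camera call takes 0.05 s, during which the arm holds its last target. There are 200 camera calls.

## Working session

There is one attempt and no reset: what is moved stays moved. The work goes in short steps, each a Python script; the robot and the scene stay as the last script left them, time stands still between calls to the robot, and variables do not carry over. Pictures are saved under pics/ and viewed, at most 10 in all, crops included, and the job is handed in when it is done.

```bash
mkdir -p pics
python3 - <<'E'
from cell import *
import cv2,numpy as np
ims=[]
for n in("top","scene"):
    s=snapshot(n); cv2.imwrite(f"pics/{n}0.png",s["image"][:,:,::-1])
    print(n,s["camera_matrix"].tolist(),s["R"].tolist(),s["t"].tolist())
    for th in("plate","plate_handle","bed","end_stop","dowel_left","plate_edge_left","plate_edge_right"):
        for d in nets.mark_of(th,s)[:3]: print(th,np.round(d["point"]),round(d["confidence"],2))
print(current_t())
E
```

```text
top [[473.08475793676746, 0.0, 327.913276684307], [0.0, 473.08475793676746, 238.91737332992417], [0.0, 0.0, 1.0]] [[0.005259529990406213, -0.9999806238151585, 0.0033300658441066133], [-0.9853181558810403, -0.005750635488656035, -0.17063136254118763], [0.17064720635119002, -0.0023837335678883074, -0.9853293098141409]] [-0.03228152723857105, 0.5879209594505482, 1.2812299330050212]
plate [422. 243.] 0.64
plate [403. 316.] 0.63
plate [254. 250.] 0.4
plate_handle [425. 247.] 0.96
plate_handle [412. 308.] 0.66
bed [254. 250.] 0.61
end_stop [223. 238.] 0.51
dowel_left [425. 246.] 0.52
dowel_left [245. 220.] 0.5
plate_edge_left [400. 233.] 0.87
plate_edge_left [391. 337.] 0.56
plate_edge_left [368. 194.] 0.3
plate_edge_right [383. 293.] 0.95
plate_edge_right [442. 223.] 0.76
plate_edge_right [426. 245.] 0.36
scene [[445.80460314271795, 0.0, 316.9544464680402], [0.0, 445.80460314271795, 238.14638298323422], [0.0, 0.0, 1.0]] [[0.47834374338170205, 0.8781395936674378, -0.007623463856250382], [0.7146664826304799, -0.3943114918309901, -0.5777285400727551], [-0.5103323248356487, 0.2709045984172403, -0.8161933697257255]] [-0.27777911029126084, -0.38852902955230084, 1.4280438809422709]
plate [203. 298.] 0.67
plate_handle [197. 222.] 0.87
plate_handle [198. 288.] 0.79
plate_handle [231. 299.] 0.67
bed [376. 218.] 0.58
bed [415. 210.] 0.41
end_stop [413. 212.] 0.4
dowel_left [293. 325.] 0.54
dowel_left [401. 232.] 0.47
plate_edge_left [172. 312.] 0.74
plate_edge_left [200. 208.] 0.62
plate_edge_left [231. 298.] 0.55
plate_edge_right [189. 329.] 0.81
plate_edge_right [226. 236.] 0.61
0.8
```

View pics/top0.png

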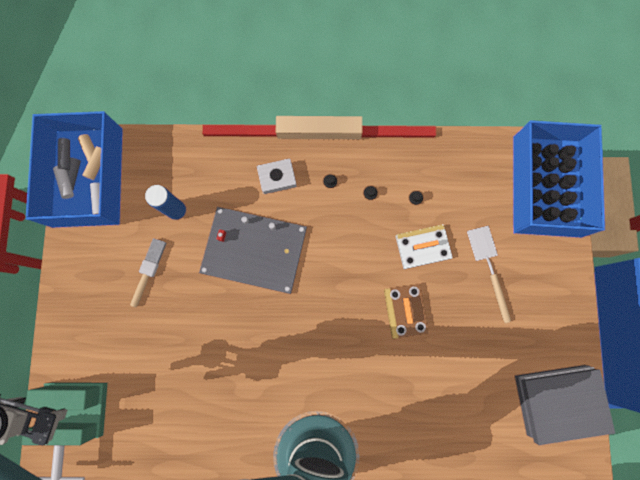

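View pics/scene0.png

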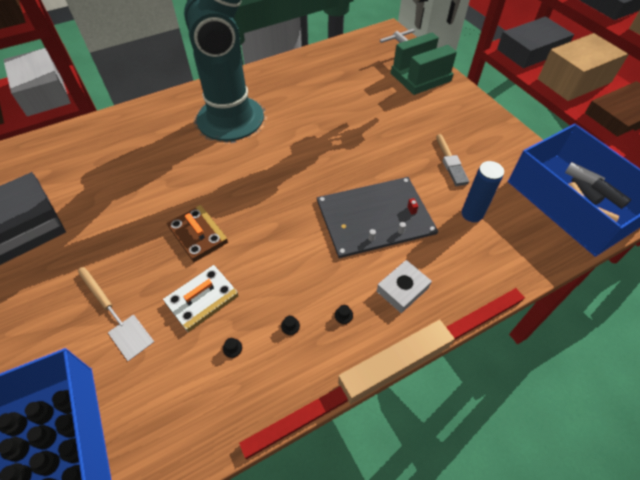

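The top view shows the silver plate (425,247) with its brass edge up (+x). The bed is centred near (254,250), with dowels at (245,220) and (272,226) and the red stop at (222,236), so the stop is on the +y side. The brown look-alike is at (408,310). Next I'll localise these roughly and take close wrist views of the plate and the bed.

```bash
cat > h.py <<'E'
from cell import *
import cv2,numpy as np
def cam_pose(s,p=None,r=None):
    "world<-cam R,t"
    if "R" in s: return s["R"].T, -s["R"].T@s["t"]
    from scipy.spatial.transform import Rotation as Ro
    r=np.asarray(r); Rt=r if r.shape==(3,3) else Ro.from_euler("xyz",r).as_matrix()
    T=s["T_tool_cam"]; return Rt@T[:3,:3], Rt@T[:3,3]+p
def cloud(s,p=None,r=None):
    R,t=cam_pose(s,p,r); K=s["camera_matrix"]; v,u=np.mgrid[:480,:640]; z=s["z_map"]
    c=np.stack([(u-K[0,2])/K[0,0]*z,(v-K[1,2])/K[1,1]*z,z],-1)
    w=c@R.T+t; w[z==0]=np.nan; return w
def pix(s,uv,h,p=None,r=None):
    "pixel -> world at height h"
    R,t=cam_pose(s,p,r); K=s["camera_matrix"]
    d=R@np.linalg.solve(K,[uv[0],uv[1],1.]); return t+d*(h-t[2])/d[2]
E
python3 - <<'E'
from h import *
s=snapshot("top")
for n,uv,h in(("handle",(425,246),.045),("bed",(254,251),.015),("stop",(222,236),.047),("dL",(245,219),.047),("dR",(272,226),.047),("spray",(175,212),0),("mould",(277,176),.035)):
    print(n,pix(s,uv,h).round(3))
print(current_eef_rot(),current_force())
p=current_eef_pos();r=current_eef_rot()
w=snapshot("wrist");print(w["T_tool_cam"].round(3).tolist(),w["camera_matrix"].tolist())
p=np.array(p)
arm.move_straight([p[0],p[1],.36])
h=pix(s,(425,246),.045)
for q in([np.pi,0,0.2],[np.pi,0,0.2+np.pi],[np.pi,0,.2+np.pi/2],[np.pi,0,.2-np.pi/2]):
    print(q,solver.inverse_kinematics([h[0],h[1],.3],q))
print(current_t())
E
```

```text
handle [ 0.57  -0.303  0.045]
bed [0.558 0.183 0.015]
stop [0.595 0.27  0.047]
dL [0.645 0.207 0.047]
dR [0.625 0.13  0.047]
spray [0.675 0.422 0.   ]
mould [0.776 0.12  0.035]
[3.14153208e+00 4.02503445e-05 2.89174193e+00] [-0.20819239 -0.159544   -0.39963715]
[[-0.001, -0.965, -0.263, 0.073], [1.0, -0.001, 0.0, -0.0], [-0.0, -0.263, 0.965, -0.17], [0.0, 0.0, 0.0, 1.0]] [[405.2241144878909, 0.0, 319.64444901283076], [0.0, 405.2241144878909, 238.55930354406473], [0.0, 0.0, 1.0]]
[3.141592653589793, 0, 0.2] [-0.32468572  0.62331486  1.19017848  1.56726547 -0.58813011  1.35514469
 -0.44081954]
[3.141592653589793, 0, 3.3415926535897933] [-0.30649196  0.59900627  1.14517615  1.56632782 -0.55571509  1.33964207
  2.67442865]
[3.141592653589793, 0, 1.7707963267948965] [-0.29462491  0.58510891  1.11774449  1.56570548 -0.53657914  1.33100835
  1.0879568 ]
[3.141592653589793, 0, -1.3707963267948966] [-0.37451516  0.72472208  1.34872891  1.56972112 -0.7122987   1.42507867
 -1.91348484]
2.0167
```

Run:
```python
from h import *
q=np.array(current_joint_positions()); q[0]=.5; arm.move_j(q)
P=np.pi
def look(x,y,yaw,n):
    arm.move_to([x,y,.24],[P,0,yaw]); arm.dwell(.3)
    print(n,current_joint_positions().round(2))
    p=current_eef_pos();r=current_eef_rot();s=snapshot("wrist")
    np.savez(f"{n}.npz",p=p,r=r,**{k:s[k] for k in("image","z_map","camera_matrix","T_tool_cam")})
    cv2.imwrite(f"pics/{n}.png",s["image"][:,:,::-1])
    for th in("plate_handle","bed","end_stop","dowel_left","dowel_right","plate_edge_left","plate_edge_right"):
        for d in nets.mark_of(th,s)[:2]: print(th,np.round(d["point"]),round(d["confidence"],2))
q[0]=-.3;arm.move_j(q)
look(.56,.19,1.37,"wb")
q[0]=.5; arm.move_j(q)
look(.57,-.30,1.77,"wp")
print(current_t(),current_force())
```

```text
wb [-0.41  0.34  0.04  1.73 -0.01  1.07 -0.57]
plate_handle [535. 358.] 0.29
bed [322. 207.] 0.67
end_stop [342. 105.] 0.82
dowel_left [399. 173.] 0.61
dowel_right [397. 246.] 0.67
plate_edge_right [394. 246.] 0.26
wp [ 0.54  0.44 -0.14  1.58  0.07  1.12  0.58]
plate_handle [322. 213.] 0.87
plate_handle [123. 110.] 0.8
bed [324. 207.] 0.56
plate_edge_left [71. 52.] 0.77
plate_edge_left [373. 148.] 0.68
plate_edge_right [204.  60.] 0.8
plate_edge_right [369. 267.] 0.56
12.1083 [-0.20744293  0.25659684 -0.0861458 ]
```

View pics/wb.png

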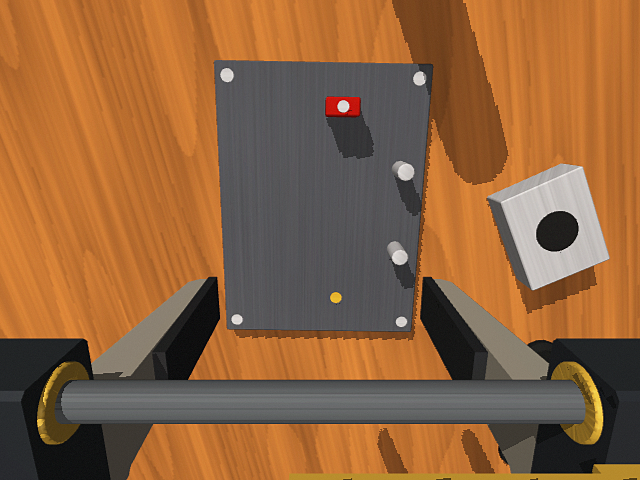

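View pics/wp.png

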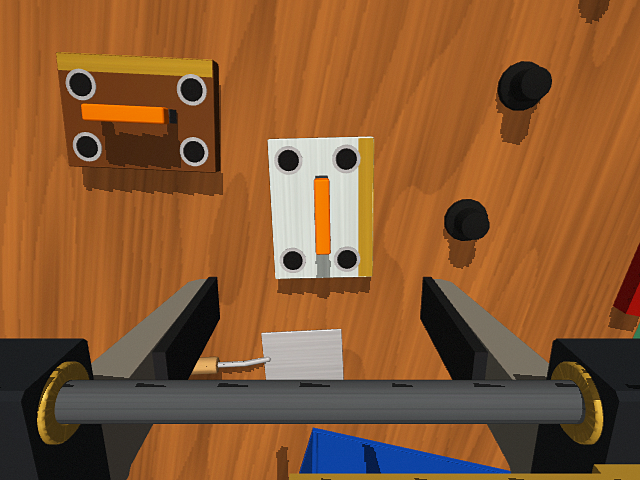

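Wrist views: the bed fills (215–432, 60–332), with the stop at (343,106), dowel tops at (405,171) and (400,257), and the brass plug at (335,298). The plate is at (270–373, 137–278), with its handle at (322,215) and brass edge to the right. Now I'll compute precise poses.

Run:
```python
from h import *
def rect(w,m,lo,hi,tag):
    m=m&(w[...,2]>lo)&(w[...,2]<hi); m=cv2.morphologyEx(m.astype(np.uint8),cv2.MORPH_OPEN,np.ones((3,3)))
    n,l,st,_=cv2.connectedComponentsWithStats(m); 
    m=l==1+np.argmax(st[1:,4]); pts=w[m]
    (c,sz,a)=cv2.minAreaRect((pts[:,:2]*1000).astype(np.float32)); print(tag,np.round(c,1),np.round(sz,1),round(a,2),"z",pts[:,2].mean().round(4),"n",m.sum())
for n in("wb","wp"):
    s=dict(np.load(n+".npz")); p,r=s["p"],s["r"]; w=cloud(s,p,r); im=s["image"].astype(int)
    v,u=np.mgrid[:480,:640]; R,G,B=im[...,0],im[...,1],im[...,2]
    if n=="wb":
        roi=(u>200)&(u<445)&(v>45)&(v<345)
        rect(w,roi,.009,.022,"bed")
        rect(w,roi&(R>120)&(G<60),.04,.055,"stop")
        for a,b in((405,171),(400,257)):
            rect(w,(abs(u-a)<14)&(abs(v-b)<14),.041,.055,"dowel")
    else:
        roi=(u>255)&(u<385)&(v>125)&(v<290)
        rect(w,roi,.014,.026,"plate")
        rect(w,roi&(R>200)&(B<60)&(G>80),.047,.06,"handle")
        rect(w,roi&(R>150)&(B<110)&(u>355),.014,.026,"brass")
print(current_eef_rot())
```

```text
bed [562.8 187. ] [270.  200.5] 77.46 z 0.0153 n 52714
stop [599.8 275.9] [14.9 28.5] 78.57 z 0.0471 n 452
dowel [644.1 209.8] [15.4 15. ] 80.17 z 0.0468 n 256
dowel [626.9 132.1] [15.  15.2] 75.04 z 0.0466 n 221
plate [ 574.4 -305.3] [100.9 140.3] 12.75 z 0.0204 n 13076
handle [ 573.8 -304.8] [12.7 69.3] 12.69 z 0.0522 n 1052
brass [ 616.3 -296.3] [ 15.2 138.5] 12.72 z 0.0207 n 2024
[ 3.14157440e+00 -1.37439217e-05  1.76990255e+00]
```

```bash
cat >> h.py <<'E'
P=np.pi
BC=np.array([.5628,.187]); BY=np.deg2rad(-12.54)
RB=np.array([[np.cos(BY),-np.sin(BY)],[np.sin(BY),np.cos(BY)]])
def b2w(x,y): return BC+RB@[x,y]
def F():
    f=np.array(current_force()); return np.r_[RB.T@f[:2],f[2]]  # bed axes
E
python3 - <<'E'
from h import *
x,y=.5741,-.305; yaw=np.deg2rad(102.72)
arm.move_to([x,y,.15],[P,0,yaw]); grip(.05)
arm.move_straight([x,y,.030],max_speed=.1)
print(current_eef_pos().round(4),current_force().round(2))
grip(.0); print("w",current_grip_width(),current_gripper_force(),current_force().round(2))
arm.move_straight([x,y,.06],max_speed=.08); arm.dwell(.2); print(current_grip_width(),current_force().round(2))
arm.move_straight([x,y,.2],max_speed=.15)
q=b2w(.003,.003); yw=BY+P/2
arm.move_to([*q,.2],[P,0,yw])
arm.move_straight([*q,.055],max_speed=.1); arm.dwell(.2); f0=F(); print("free",f0.round(2),current_eef_pos().round(4))
z=.048
while z>.041:
    arm.move_straight([*q,z],max_speed=.02); arm.dwell(.1); f=F()-f0; print(z,f.round(2),current_eef_pos()[2].round(4))
    if f[2]>3: break
    z-=.001
print(current_wrist_torque().round(2),current_t())
s=snapshot("top")
cv2.imwrite("pics/placed.png",cv2.resize(s["image"][180:310,180:340,::-1],None,fx=4,fy=4))
E
```

```text
[ 0.5747 -0.3053  0.0308] [ 0.29 -0.39  0.94]
w 0.013759926994562322 30.000275373458862 [ 0.18 -0.12  0.8 ]
0.013937297383698215 [-0.82  0.28 -7.88]
free [-0.5   0.96 -7.65] [0.5666 0.1893 0.0554]
0.048 [ 0.47 -1.2   0.15] 0.048
0.047 [ 0.25 -0.81 -0.84] 0.047
0.046 [ 0.84 -0.61  0.28] 0.046
0.045 [-0.07 -0.64  0.32] 0.0451
0.044 [-1.69 -2.09 13.08] 0.045
[-0.27  0.71  0.01] 22.7083
```

View pics/placed.png

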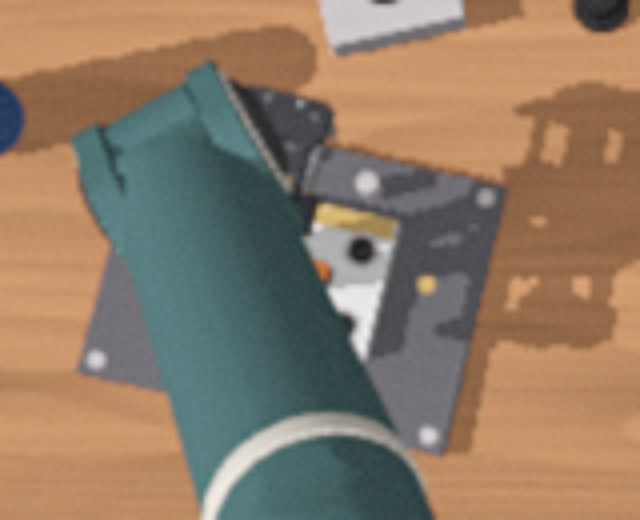

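The plate is on the bed with the brass edge towards the dowels. I'll release it and push with shut fingers, regulating the force.

```bash
cat >> h.py <<'E'
def push(p0,d,yaw,target,maxd,z=.022):
    "from bed point p0 along unit d (bed axes) in small steps until the reaction reaches target N"
    d=np.array(d,float); p0=np.array(p0,float)
    arm.move_to([*b2w(*p0),.13],[P,0,yaw]); arm.move_straight([*b2w(*p0),z],max_speed=.1); arm.dwell(.2)
    f0=F(); s=0; touched=[]; hist=[]
    while s<maxd:
        f=-(F()-f0)[:2]@d; hist.append((round(s*1000,2),round(f,1)))
        if f>target: break
        s+=.001 if f<1 and s<maxd-.014 else .0004 if f<5 else .0002
        arm.move_straight([*b2w(*(p0+s*d)),z],max_speed=.02); arm.dwell(.05)
    arm.dwell(.3); f=F()-f0; e=RB.T@(np.array(current_eef_pos())[:2]-BC)
    print(hist[-14:]); print("end",f.round(1),"tcp bed mm",(e*1000).round(1),"torque",current_wrist_torque().round(2),"t",current_t())
    return p0+s*d
def back(p,d,z=.022):
    d=np.array(d); arm.move_straight([*b2w(*(p-.0006*d)),z],max_speed=.01)
    q=b2w(*(p-.015*d)); arm.move_straight([*q,z],max_speed=.05); arm.move_straight([*q,.13],max_speed=.15)
E
python3 - <<'E'
from h import *
p=np.array(current_eef_pos()); q=b2w(.003,.003)
arm.move_straight([*q,.0448],max_speed=.02)
grip(.05); print(current_force().round(1))
arm.move_straight([*q,.13],max_speed=.15); grip(0.0)
yw=BY+P/2
pe=push((-.080,0),(1,0),yw,14,.050)
E
```

```text
[-0.1  0.4  0.5]
[(35.0, np.float64(8.5)), (35.2, np.float64(10.3)), (35.4, np.float64(10.1)), (35.6, np.float64(9.9)), (35.8, np.float64(10.7)), (36.0, np.float64(11.6)), (36.2, np.float64(12.3)), (36.4, np.float64(12.5)), (36.6, np.float64(12.5)), (36.8, np.float64(13.3)), (37.0, np.float64(13.9)), (37.2, np.float64(13.9)), (37.4, np.float64(13.9)), (37.6, np.float64(14.3))]
end [-14.7  -0.4   6.8] tcp bed mm [-46.9   0.1] torque [ 0.61  3.05 -0.02] t 52.2917
```

Run:
```python
from h import *
yw=BY+P/2; z=.022; T0=current_t()
def lin(x,y,z,v): arm.move_straight([*b2w(x,y),z],max_speed=v)
lin(-.058,0,z,.1); lin(-.058,0,.085,.2)
lin(.017,-.084,.085,.2); lin(.017,-.084,z,.12); arm.dwell(.1)
f0=F(); print("at start",current_t()-T0,f0.round(1)); y=-.067
lin(.017,y,z,.03); h=[]
while True:
    f=-(F()-f0)[1]; t=current_t(); h.append((round(y*1000,1),round(float(f),1),round(t,1)))
    if f>11.5 or y>-.052 or (t>66 and f>8.5) or t>67.5: break
    y+=.0006 if f<6 else .0004
    lin(.017,y,z,.03)
arm.dwell(.25); f=F()-f0; e=RB.T@(np.array(current_eef_pos())[:2]-BC)
print(h); print("end",f.round(1),(e*1000).round(1),current_t())
lin(.017,y-.02,z,.08); print(current_t())
if current_t()<70.5: lin(.017,y-.02,.06,.2)
print(current_t(),F().round(1))
```

```text
at start 2.266600000000004 [-0.6 -0.4  0.1]
[(-67.0, -0.9, 55.3), (-66.4, -0.1, 55.5), (-65.8, 0.3, 55.8), (-65.2, 1.2, 56.0), (-64.6, 1.1, 56.3), (-64.0, 1.6, 56.5), (-63.4, 1.2, 56.8), (-62.8, 2.4, 57.0), (-62.2, 5.0, 57.3), (-61.6, 5.8, 57.5), (-61.0, 7.2, 57.8), (-60.6, 7.6, 58.0), (-60.2, 8.4, 58.3), (-59.8, 9.5, 58.5), (-59.4, 10.3, 58.8), (-59.0, 11.5, 59.0)]
end [ -1.  -10.8   4.1] [ 17. -63.] 59.275
59.675
60.0167 [-0.3  1.3 -0.5]
```

Run:
```python
from h import *
q=b2w(-.0,-.06)
arm.move_to([*q,.22],[P,0,BY+P/2]); arm.dwell(.15)
p=current_eef_pos();r=current_eef_rot();s=snapshot("wrist")
cv2.imwrite("pics/fin.png",s["image"][:,:,::-1])
w=cloud(s,p,r); xy=(w[...,:2]-BC)@RB
def rect(lo,hi,xl,xh,yl,yh,tag):
    m=(w[...,2]>lo)&(w[...,2]<hi)&(xy[...,0]>xl)&(xy[...,0]<xh)&(xy[...,1]>yl)&(xy[...,1]<yh)
    m=cv2.morphologyEx(m.astype(np.uint8),cv2.MORPH_OPEN,np.ones((3,3)))>0
    c,sz,a=cv2.minAreaRect((xy[m]*1000).astype(np.float32)); print(tag,np.round(c,1),np.round(sz,1),round(a,2),w[m][:,2].mean().round(4))
rect(.030,.040,-.06,.064,-.08,.083,"plate")
rect(.0445,.05,.0,.04,.08,.11,"stop")
rect(.0445,.05,.06,.09,.02,.06,"dL"); rect(.0445,.05,.06,.09,-.06,-.02,"dR")
print(current_t())
```

```text
plate [15.3 14.8] [ 97.4 136.4] 0.0 0.0355
stop [17.1 94.6] [29.  15.8] 0.04 0.0473
dL [74.5 39.6] [14.9 14.3] 2.29 0.0471
dR [ 74.8 -40.1] [14.8 14.9] 79.75 0.047
60.9083
```

View pics/fin.png

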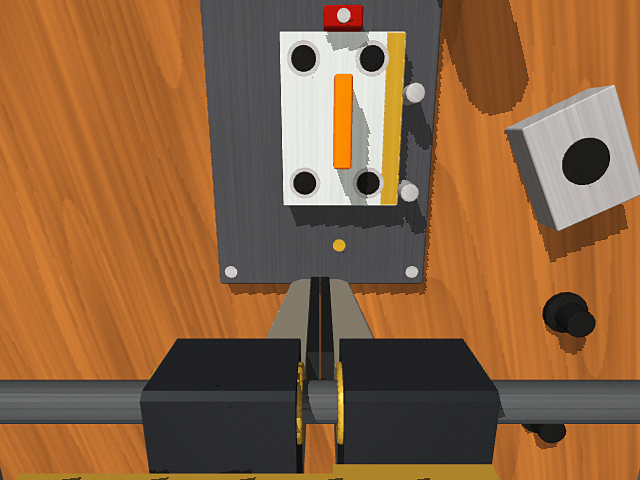

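The picture shows the plate (280–405, 32–205) against both dowels (415,92) and (409,191), and against the stop (343,17). Its free edges measure -33.4 and -53.4 mm in the bed frame; fully home would be -33 and -53. It is square, so I'm handing in.

```bash
python3 -c "
from cell import *
print(arm.job_done(),current_t())"
```

```text
the job is handed in; nothing more can be done
the job is handed in; nothing more can be done
```

The plate lies flat and square on the bed, measured about 0.4 mm from fully home on both dowels and the end stop; it was pressed with about 14.5 N on the dowels and 11 N on the stop (read at the wrist), and handed in at about 61 s with no verdict shown.

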